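# Shut the red and blue food tubs

### The job

Breakfast is over: with the fingertips, push the lids of the red-lidded and the blue-lidded food tubs on the worktop fully shut, in either order. Leave the white-lidded tub open just as it is, because it is still in use. Do not lift, tip or shift any tub, and leave the other things alone.

Things in the scene. Friction and masses are not known exactly. Their poses are not given: they have to be found in the camera images.
- red_tub: clear plastic dry-food tub with a bright red flip lid, 103 x 93 x 198 mm with the lid shut, filled, about 0.85 kg, standing loose on the worktop (do not confuse it with the tubs on the window sill). One of the two tubs to close. Origin: centre of its underside; z up; x points from the lid's opening edge to its hinge (away from the robot, give or take the tub's turn)
- red_tub_hinge (a point): middle of the bright red lid's hinge line, 49 mm toward the tub's +x from its centre and 177 mm above its underside; the hinge line runs along the tub's y
- red_tub_edge (a point): middle of the free (opening) edge of the bright red lid, half-way through its thickness; 101 mm from the hinge; moves with the lid
- red_tub_lid (a joint): angle of the bright red lid in rad: 0 shut flat on the tub, 1.57 upright, at most 1.75 (leaning back past upright). The lid is 104 x 92 mm in plan and stands 1 mm below to 18 mm above the level of the hinge when shut, with a raised panel 4 mm higher in its middle; the stiff hinge needs about 0.05 N m to turn, and holds the lid wherever it is left, so it does not fall shut by itself
- blue_tub: clear plastic dry-food tub with a bright blue flip lid, 95 x 87 x 234 mm with the lid shut, filled, about 0.85 kg, standing loose on the worktop (do not confuse it with the tubs on the window sill). One of the two tubs to close. Origin: centre of its underside; z up; x points from the lid's opening edge to its hinge (away from the robot, give or take the tub's turn)
- blue_tub_hinge (a point): middle of the bright blue lid's hinge line, 45 mm toward the tub's +x from its centre and 212 mm above its underside; the hinge line runs along the tub's y
- blue_tub_edge (a point): middle of the free (opening) edge of the bright blue lid, half-way through its thickness; 93 mm from the hinge; moves with the lid
- blue_tub_lid (a joint): angle of the bright blue lid in rad: 0 shut flat on the tub, 1.57 upright, at most 1.75 (leaning back past upright). The lid is 96 x 88 mm in plan and stands 1 mm below to 18 mm above the level of the hinge when shut, with a raised panel 4 mm higher in its middle; the stiff hinge needs about 0.05 N m to turn, and holds the lid wherever it is left, so it does not fall shut by itself
- cereal_tub: clear plastic dry-food tub with a white flip lid, 110 x 95 x 208 mm with the lid shut, filled, about 0.85 kg, standing loose on the worktop (do not confuse it with the tubs on the window sill). The tub to leave open and untouched. Origin: centre of its underside; z up; x points from the lid's opening edge to its hinge (away from the robot, give or take the tub's turn)
- cereal_tub_hinge (a point): middle of the white lid's hinge line, 52 mm toward the tub's +x from its centre and 187 mm above its underside; the hinge line runs along the tub's y
- cereal_tub_edge (a point): middle of the free (opening) edge of the white lid, half-way through its thickness; 107 mm from the hinge; moves with the lid
- cereal_tub_lid (a joint): angle of the white lid in rad: 0 shut flat on the tub, 1.57 upright, at most 1.75 (leaning back past upright). The lid is 110 x 96 mm in plan and stands 1 mm below to 18 mm above the level of the hinge when shut, with a raised panel 4 mm higher in its middle; the stiff hinge needs about 0.05 N m to turn, and holds the lid wherever it is left, so it does not fall shut by itself
- mug: white mug with dark dots, 82 x 117 x 91 mm, bystander, loose; origin at the centre of its underside
- lemon: lemon, 78 x 55 x 56 mm, bystander, loose; origin under its centre
- pepper_jar: small spice jar with a white cap, 41 x 41 x 105 mm, bystander, loose; origin at the centre of its underside
- soup_tin: red food tin, 75 x 75 x 110 mm, bystander, loose; origin at the centre of its underside
There are look-alikes about, which are no part of the job. Leave any yellow look-alike of the blue_tub alone. What is shaped like the red_tub but yellow is not meant.

How it is judged:
By the outcome, as a careful person would: the job done as asked, in the order asked, and still so for the second after the job is handed in, with the robot touching nothing.
It also fails if it takes over 51 s, if anything falls off the work surface, if the arm or the gripper's body presses on something with over 40 N, if the wrist force passes 120 N, or if a joint passes its speed limit or range.

### The arm

A 7-joint arm with a two-finger parallel gripper is mounted at the origin on a cart in front of the work surface, level with it; the furniture and walls round the work are solid. World frame = base frame: x ahead of the robot, y to its left, z up, the work surface at z = 0. Lengths are in m, angles in rad, forces in N, time in s.
With the tool pointing down it reaches from about 0.425 to 0.925 m from the base axis. Payload 6.8 kg.
Tool frame: the origin (TCP) lies at the very end of the fingers, on their centre line; the grasp point (between the pads) lies 19 mm behind it (grip_depth is the distance from the TCP to the grasp point, in m); z points along the fingers, x is the direction in which the jaws open and shut, and the axes are right-handed (so a half turn about z gives the same grasp; the last joint's range is limited). The gripper opens to 88 mm and grips with 3 to 60 N. Pads are 20 mm wide; open, the fingers measure 115 mm over their backs; the gripper's body (75 mm by 178 mm) begins 61 mm behind the grasp point.
Start: joints at [1.033, 0.477, 0.022, 1.555, -0.011, 1.109, -0.083], TCP at [0.281, -0.614, 0.223] pointing down, gripper open.
Joint ranges: [-2.96, 2.96], [-0.34, 2.1], [-1.41, 1.46], [0.24, 2.44], [-1.37, 4.51], [0.17, 1.92], [-2.96, 2.96]. Speed limits (rad/s): [2.39, 2.39, 3.14, 3.14, 3.14, 3.14, 3.14].

### API

Orientations are given as [roll, pitch, yaw] about the fixed x, y, z axes, in that order (R = Rz(yaw) Ry(pitch) Rx(roll)).
In Python, from rig import observe, snapshot, sign_off, grip_depth gives the robot as it stands. The module is installed in compiled form; this text tells all that it offers.
- The arm moves only by the shell command python3 -m inch 'ROWS' [OPENING]. ROWS is JSON, a list of rows, each an object of numbers: "x", "y", "z": the shift along the tool's x, y, z in mm; "ax", "ay", "az": the turn, a rotation vector about the tool's x, y, z in degrees. A call has 1 to 5 rows; each row is the pose to reach, as a shift and turn from the pose measured when the call began, along the tool's axes at that moment; what a row does not reach only later rows make up. A row lasts 1/8 s, in which the tool goes at most 62.5 mm and 10.7 degrees, less where a joint would pass 70% of its speed; a pose out of reach is approached as far as the arm can. A call with a gripper value outside its range is refused whole. OPENING is the opening, from 0 (shut) to 1 (fully open), set as the call begins (- or left out, the last holds). The fingers move at their own pace and stop on an object; the grip force is fixed at half the most. Time passes only in rows, so rows that repeat a pose let the fingers close. It gives the time, the measured TCP pose, the force and the opening at its end, in the units of the state.
- observe(): the state, without advancing time (a new reading comes with each control period).
- snapshot(name): name is "scene" or "top" or "wrist"; returns a dict with "frame" (420x560x3 uint8, red, green, blue), "depth" (420x560 float32, m along the optical axis (not along the pixel's ray), 0 where there is no reading), "fx", "fy", "cx", "cy" (pixels), "camera_from_world" (4x4, takes a point from world to camera coordinates). Camera axes: x right, y up, looking along -z (the intrinsics and any distortion apply to the point x, -y, -z); pixel columns grow to the right and rows downward; lengths in m; the calibration is good to about 2 mm. A picture is of the moment at which its call begins.
- sign_off(): hands the job in, once; it reports no verdict.
The state is a dict: "time_s": time; "joint_pos": joint angles; "qvel": joint speeds; "joint_efforts": joint torques, N m; "eef_pos": TCP position; "tcp_rot": TCP orientation; "contact_force": force on the tool from outside, world axes, zero at the start; "wrist_torque": the same for the moment, N m; "finger_gap": finger opening in m.
Only numpy, scipy, OpenCV 4.12 (cv2) and the standard library are available. Lean on these libraries where they do the work, as an engineer would, in place of code of your own. Each camera call takes 0.05 s, during which the arm holds its last target. There are 200 camera calls.

## Working session

There is one attempt and no reset: what is moved stays moved. The work goes in short steps, Python scripts to look and compute and a shell command to move; the robot and the scene stay as the last step left them, time stands still between calls to the robot, and variables do not carry over. Pictures are saved under pics/ and viewed, about 8 in all and at most 12, crops included, and the job is handed in when it is done.

```bash
mkdir -p pics
cat > h.py <<'E'
import numpy as np, cv2
from rig import *
def shot(n,tag):
    s=snapshot(n); np.savez(f'pics/{tag}.npz',**s)
    cv2.imwrite(f'pics/{tag}.png',cv2.cvtColor(s['frame'],cv2.COLOR_RGB2BGR)); return s
def cloud(s):
    d=s['depth']; v,u=np.mgrid[:d.shape[0],:d.shape[1]]
    p=np.stack([(u-s['cx'])/s['fx']*d,-(v-s['cy'])/s['fy']*d,-d,np.ones_like(d)],-1)
    return (p@np.linalg.inv(s['camera_from_world']).T)[...,:3]
E
python3 - <<'E'
from h import *
a=shot('scene','s0')['frame'];b=shot('top','t0')['frame']
s=observe();print({k:np.round(v,3).tolist() for k,v in s.items()})
E
```

```text
{'time_s': 0.1, 'joint_pos': [1.033, 0.478, 0.022, 1.556, -0.011, 1.109, -0.083], 'qvel': [0.002, -0.003, 0.001, -0.003, 0.001, -0.002, 0.001], 'joint_efforts': [0.004, -58.409, 1.539, -27.332, -0.054, 0.013, 0.0], 'eef_pos': [0.281, -0.613, 0.222], 'tcp_rot': [3.141, 0.002, -1.141], 'contact_force': [0.561, -0.227, -0.216], 'wrist_torque': [0.008, 0.01, -0.01], 'finger_gap': 0.088}
```

View pics/s0.png

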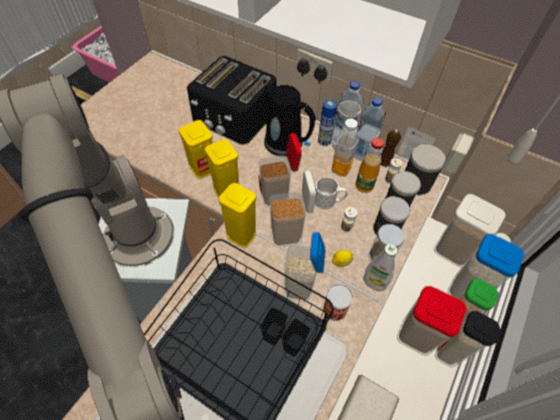

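View pics/t0.png

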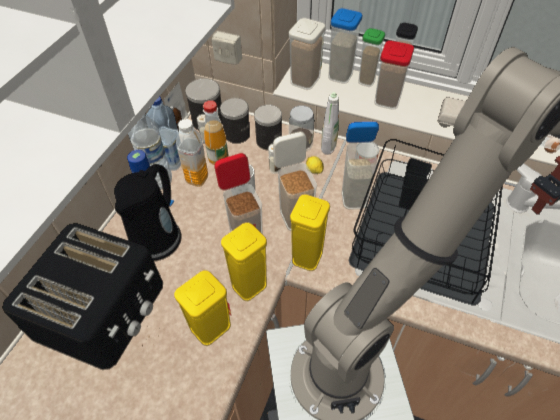

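The three open tubs stand in a row: the red lid is at scene (294,152), top (233,172); the white at scene (308,190); the blue at scene (318,252), top (362,132). Three shut yellow tubs stand in front of them. Next I measure the lids.

```bash
cat > m.py <<'E'
from h import *
def meas(tag,boxes):
    s=dict(np.load(f'pics/{tag}.npz')); P=cloud(s); f=s['frame'].astype(int); ok=s['depth']>0
    v,u=np.mgrid[:420,:560]; r,g,b=f[...,0],f[...,1],f[...,2]
    C={'red':(r>120)&(g<70)&(b<80),'blue':(b>120)&(r<80),'yellow':(r>150)&(g>130)&(b<80)}
    for n,(c,x0,y0,x1,y1) in boxes.items():
        m=ok&(u>=x0)&(u<x1)&(v>=y0)&(v<y1)
        if c:m&=C[c]
        p=P[m];
        print(tag,n,len(p),'lo',np.percentile(p,3,0).round(3),'med',np.median(p,0).round(3),'hi',np.percentile(p,97,0).round(3))
        q=p[np.linalg.norm(p-np.median(p,0),axis=1)<.08]; w=np.linalg.svd(q-q.mean(0),full_matrices=False)[2]; print('   normal',w[2].round(3),'mean',q.mean(0).round(3))
        top=q[q[:,2]>np.percentile(q[:,2],90)];print('   top',top.mean(0).round(3),'ylo/hi',q[q[:,1].argmin()].round(3),q[q[:,1].argmax()].round(3))
if __name__=='__main__':
    meas('s0',{'red':('red',282,128,305,175),'white':(None,304,176,313,208),'blue':('blue',305,228,328,275),'y1':('yellow',180,120,215,178),'y2':('yellow',207,138,242,202),'y3':('yellow',218,182,260,246),
     'can1':(None,266,166,286,172),'can2':(None,276,202,298,210),'can3':(None,290,252,308,262)})
    meas('t0',{'red':('red',212,150,255,192),'white':(None,275,142,302,160),'blue':('blue',340,118,382,146),'y1':('yellow',174,270,230,350),'y2':('yellow',220,222,270,300),'y3':('yellow',288,194,330,272),
     'can1':(None,230,198,258,214),'can2':(None,284,176,312,195)})
E
python3 m.py
```

```text
s0 red 137 lo [0.511 0.15  0.093] med [0.527 0.188 0.274] hi [0.54  0.402 0.279]
   normal [-0.962 -0.26   0.078] mean [0.526 0.186 0.273]
   top [0.526 0.186 0.279] ylo/hi [0.528 0.147 0.24 ] [0.52  0.232 0.272]
s0 white 287 lo [ 0.552 -0.021  0.188] med [0.561 0.011 0.273] hi [0.574 0.048 0.296]
   normal [ 0.974  0.214 -0.079] mean [0.562 0.01  0.266]
   top [0.566 0.017 0.295] ylo/hi [ 0.568 -0.023  0.288] [0.55  0.052 0.27 ]
s0 blue 321 lo [ 0.564 -0.223  0.25 ] med [ 0.579 -0.19   0.299] hi [ 0.6   -0.153  0.305]
   normal [ 0.855 -0.115  0.505] mean [ 0.58  -0.19   0.291]
   top [ 0.575 -0.189  0.305] ylo/hi [ 0.574 -0.227  0.295] [ 0.571 -0.148  0.295]
s0 y1 719 lo [0.134 0.163 0.023] med [0.19  0.288 0.196] hi [0.264 0.355 0.232]
   normal [-0.042  0.017 -0.999] mean [0.183 0.299 0.195]
   top [0.183 0.299 0.201] ylo/hi [0.183 0.243 0.196] [0.19  0.365 0.189]
s0 y2 910 lo [ 0.244 -0.006  0.163] med [0.306 0.16  0.231] hi [0.361 0.233 0.236]
   normal [0.011 0.003 1.   ] mean [0.288 0.183 0.231]
   top [0.284 0.184 0.235] ylo/hi [0.286 0.133 0.231] [0.298 0.24  0.228]
s0 y3 7
[... 1915 characters left out ...]
 ylo/hi [0.28  0.134 0.228] [0.288 0.244 0.226]
t0 y3 1101 lo [ 0.303 -0.033  0.016] med [0.344 0.014 0.23 ] hi [0.4   0.057 0.236]
   normal [-0.077  0.008  0.997] mean [0.347 0.013 0.229]
   top [0.354 0.01  0.236] ylo/hi [ 0.362 -0.042  0.23 ] [0.34  0.064 0.226]
t0 can1 448 lo [0.418 0.14  0.147] med [0.457 0.176 0.153] hi [0.485 0.213 0.171]
   normal [-0.163 -0.008 -0.987] mean [0.456 0.176 0.154]
   top [0.427 0.163 0.167] ylo/hi [0.47  0.136 0.162] [0.431 0.216 0.16 ]
t0 can2 527 lo [ 0.453 -0.023  0.159] med [0.498 0.017 0.165] hi [0.532 0.055 0.183]
   normal [-0.141  0.01  -0.99 ] mean [0.497 0.017 0.166]
   top [0.459 0.019 0.181] ylo/hi [ 0.516 -0.026  0.172] [0.477 0.059 0.175]
```

Run:
```python
from h import *
P=np.concatenate([cloud(s)[s['depth']>0] for s in (dict(np.load(f'pics/{t}.npz')) for t in('s0','t0'))])
xs=np.arange(.40,.80,.025); ys=np.arange(-.30,.36,.03)
print('cm; cols y',(ys*100).round().astype(int))
for x in xs:
    r=[]
    for y in ys:
        m=(abs(P[:,0]-x)<.0125)&(abs(P[:,1]-y)<.015)&(P[:,2]<.9)
        r.append('%3d'%(100*np.percentile(P[m,2],97)) if m.sum()>2 else ' --')
    print('%.3f'%x,' '.join(r))
import cv2
ims=[]
for t,b in(('t0',(200,100,400,260)),('s0',(250,120,390,330))):
    i=cv2.imread(f'pics/{t}.png')[b[1]:b[3],b[0]:b[2]]; ims.append(cv2.resize(i,None,fx=570/i.shape[0],fy=570/i.shape[0],interpolation=2))
cv2.imwrite('pics/c1.png',cv2.resize(np.hstack(ims),(800,int(570*800/sum(i.shape[1] for i in ims)))))
```

```text
cm; cols y [-30 -27 -24 -21 -18 -15 -12  -9  -6  -3   0   3   6   9  12  15  18  21
  24  27  30  33]
0.400   3   3   1   3   4  17   0   0   0  22  23  23   0   0   0  10  17  17   0   0   0   0
0.425   4   1   3   3  17  17   0   0   0   0   0   0   0   0  16  17  16  17   0   0   0   0
0.450  14   3   3   4  17   0   0   0   0  18  18  18  18   0  17  15  15  17  --   0   0  56
0.475  14   3   3  17  17   0   0   0   0  18  16  16  18   0  17  17  15  16  17   0   0  56
0.500  14   3   5  20  20  20   0   0   0  18  16  16  18   0   0  17  22  27  27   0  56  56
0.525   3   3  17  20  15  20   0   0  --  18  16  16  18   0   0  27  27  27  27   0  56  56
0.550   3   4  17  29  26  20   0   0  --  18  29  29  29  27   0  27  27   0   0  56  56  56
0.575   3  17  29  30  30  30   0   0   0  28  29  29  29  24   0  --  --  --   0  56  56  56
0.600  14  17  25  27  28  28   0   0   0  --   0   0   0   0   0   9   9  --  56  56  56  56
0.625  17  17  10  10   0   0   0   0   0  --   0   0   0   0   8   9   9   8  56  56  56  56
0.650   0  11  11  11   0   0   0   3   3   0   0   0   0   0   9   9   1  56  56  56  56  56
0.675   0  11  11  11   0   0   3   5   5   0   0   0   0   0   5   9   9  56  56  56  56  56
0.700   0  10  11  10   0   0   2   5   5   0   0  10  10   0   0   8  56  56  56  56  56  56
0.725   0   0   0   0   0   0   0   4   4   0   0  10  10   0   0   6  56  56  56  56  56  56
0.750  13   0   0   0   0  13  11   0   0   0   0   0   0   0   0  56  56  56  56  56  56  56
0.775  14  14   0   0  20  23  20  11  14  14   0   0   0   0   0  57  56  56  56  56  56  56
```

View pics/c1.png

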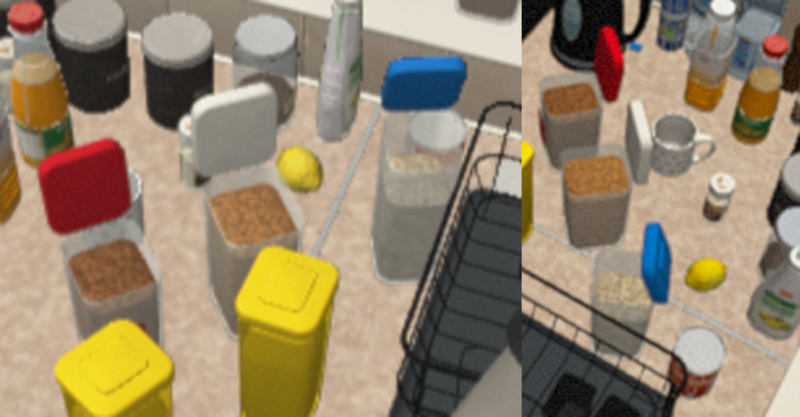

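Run:
```python
from h import *
S=[dict(np.load(f'pics/{t}.npz')) for t in('s0','t0')]
for s in S: print('cam',np.linalg.inv(s['camera_from_world'])[:3,3].round(2))
P=np.concatenate([cloud(s)[s['depth']>0] for s in S])
for x in np.arange(.4,.85,.05):
    m=(abs(P[:,0]-x)<.02)&(P[:,2]>.4)&(P[:,1]>0.05)
    q=P[m]; 
    if len(q): print(round(x,2),len(q),'ymin',q[:,1].min().round(3),'z pct',np.percentile(q[:,2],[1,10,50,90,99]).round(3))
# lid profiles: along s = tub x dir
for n,yaw,c in(('red',.245,(.52,.198)),('blue',-.05,(.575,-.18))):
    a=np.array([np.cos(yaw),np.sin(yaw)]);b=np.array([-a[1],a[0]])
    d=P[:,:2]-c; sx=d@a; sy=d@b; m=(abs(sy)<.05)&(abs(sx)<.08)&(P[:,2]<.33)
    for z in np.arange(.19,.31,.01):
        k=m&(abs(P[:,2]-z)<.005)
        if k.sum()>3: print(n,round(z,2),k.sum(),'s',np.percentile(sx[k],[3,50,97]).round(3),'t',np.percentile(sy[k],[3,97]).round(3))
```

```text
cam [ 0.48 -0.71  1.24]
cam [-0.39  0.19  1.21]
0.4 5053 ymin 0.356 z pct [0.548 0.56  0.625 0.793 0.811]
0.45 1947 ymin 0.329 z pct [0.546 0.558 0.562 0.606 0.775]
0.5 1168 ymin 0.298 z pct [0.545 0.556 0.56  0.562 0.563]
0.55 1428 ymin 0.269 z pct [0.546 0.558 0.56  0.562 0.563]
0.6 1658 ymin 0.239 z pct [0.546 0.558 0.56  0.562 0.563]
0.65 1885 ymin 0.209 z pct [0.546 0.558 0.56  0.562 0.563]
0.7 2072 ymin 0.181 z pct [0.546 0.558 0.56  0.562 0.564]
0.75 2270 ymin 0.152 z pct [0.547 0.558 0.561 0.562 0.574]
0.8 3074 ymin 0.132 z pct [0.548 0.559 0.562 0.708 0.763]
red 0.19 107 s [-0.016 -0.013 -0.007] t [-0.047  0.039]
red 0.2 122 s [-0.015 -0.011 -0.004] t [-0.048  0.041]
red 0.21 121 s [-0.013 -0.009 -0.   ] t [-0.049  0.042]
red 0.22 115 s [-0.013 -0.009 -0.004] t [-0.048  0.041]
red 0.23 120 s [-0.011 -0.008  0.003] t [-0.048  0.041]
red 0.24 126 s [-0.01  -0.007  0.   ] t [-0.048  0.043]
red 0.25 128 s [-0.009 -0.006  0.   ] t [-0.049  0.041]
red 0.26 142 s [-0.008 -0.005  0.008] t [-0.049  0.043]
red 0.27 224 s [-0.006 -0.     0.014] t [-0.046  0.038]
red 0.28 141 s [-0.005  0.003  0.011] t [-0.036  0.032]
blue 0.19 249 s [-0.074 -0.033  0.019] t [-0.044  0.04 ]
blue 0.2 220 s [-0.075 -0.035  0.019] t [-0.044  0.04 ]
blue 0.21 201 s [-0.075 -0.036  0.018] t [-0.045  0.041]
blue 0.22 58 s [0.01  0.015 0.033] t [-0.043  0.033]
blue 0.23 75 s [0.007 0.012 0.028] t [-0.048  0.035]
blue 0.24 76 s [0.004 0.01  0.029] t [-0.049  0.04 ]
blue 0.25 98 s [0.001 0.007 0.028] t [-0.048  0.039]
blue 0.26 88 s [-0.003  0.003  0.024] t [-0.048  0.037]
blue 0.27 97 s [-0.006  0.001  0.021] t [-0.048  0.04 ]
blue 0.28 117 s [-0.009 -0.003  0.017] t [-0.048  0.038]
blue 0.29 132 s [-0.012 -0.005  0.014] t [-0.047  0.039]
blue 0.3 348 s [-0.012 -0.003  0.007] t [-0.042  0.034]
```

```bash
cat > go.py <<'E'
import sys,json,numpy as np
from scipy.spatial.transform import Rotation as R
from rig import observe
# targets "x,y,z[,yaw,tilt]" in mm, deg -> rows relative to the current tool pose
s=observe(); p=np.array(s['eef_pos'])*1e3; q=R.from_euler('xyz',s['tcp_rot'])
print('t',s['time_s'],'p',p.round(),'rpy',np.degrees(s['tcp_rot']).round(1),'F',np.round(s['contact_force'],1))
for t in sys.argv[1:]:
    v=[float(k) for k in t.split(',')]
    g=q
    if len(v)>3:
        yaw,tl=np.radians(v[3]),v[4] if len(v)>4 else 0
        g=R.from_rotvec(np.radians(tl)*np.array([np.cos(yaw),np.sin(yaw),0]))*R.from_euler('xyz',[np.pi,0,yaw])
    d=q.inv().apply(np.array(v[:3])-p); w=np.degrees((q.inv()*g).as_rotvec())
    print(json.dumps(dict(zip(['x','y','z','ax','ay','az'],[round(float(k)) for k in (*d,*w)]))))
E
python3 go.py 281,-614,340 340,-580,420,-55 500,-400,420,-30 645,-182,420,0
```

```text
t 0.1 p [ 281. -613.  222.] rpy [ 1.80e+02  1.00e-01 -6.54e+01] F [ 0.6 -0.2 -0.2]
{"x": 1, "y": 0, "z": -118, "ax": 0, "ay": 0, "az": 0}
{"x": -6, "y": -67, "z": -198, "ax": 0, "ay": 0, "az": -10}
{"x": -103, "y": -288, "z": -198, "ax": 0, "ay": 0, "az": -35}
{"x": -241, "y": -511, "z": -198, "ax": 0, "ay": 0, "az": -65}
```

```bash
python3 -m inch '[{"z":-60},{"z":-120},{"z":-180},{"y":-30,"z":-198,"az":-5},{"x":-6,"y":-67,"z":-198,"az":-10}]' 0
python3 go.py 430,-480,420,-43 500,-400,420,-32 560,-310,420,-20 610,-240,420,-10 645,-182,420,0
```

```text
t 0.1 p [ 281. -613.  222.] rpy [ 1.80e+02  1.00e-01 -6.54e+01] F [ 0.6 -0.2 -0.2]
{"x": -59, "y": -191, "z": -198, "ax": 0, "ay": 0, "az": -22}
{"x": -103, "y": -288, "z": -198, "ax": 0, "ay": 0, "az": -33}
{"x": -160, "y": -380, "z": -198, "ax": 0, "ay": 0, "az": -45}
{"x": -202, "y": -455, "z": -198, "ax": 0, "ay": 0, "az": -55}
{"x": -241, "y": -511, "z": -198, "ax": 0, "ay": 0, "az": -65}invalid input
```

```bash
python3 -m inch '[{"x":0,"y":0,"z":-60,"ax":0,"ay":0,"az":0},{"x":0,"y":0,"z":-120,"ax":0,"ay":0,"az":0},{"x":0,"y":0,"z":-180,"ax":0,"ay":0,"az":0},{"x":0,"y":-30,"z":-198,"ax":0,"ay":0,"az":-5},{"x":-6,"y":-67,"z":-198,"ax":0,"ay":0,"az":-10}]' 0
python3 go.py 430,-480,420,-43 500,-400,420,-32 560,-310,420,-20 610,-240,420,-10 645,-182,420,0
```

```text
time_s: 0.72
eef_pos: [0.3402, -0.5802, 0.4209]
tcp_rot: [3.141, -0.001, -0.965]
contact_force: [1.5, -0.8, -0.4]
finger_gap: 0.0413
t 0.725 p [ 340. -580.  421.] rpy [180.   -0.  -55.3] F [ 1.5 -0.8 -0.4]
{"x": -31, "y": -131, "z": 1, "ax": 0, "ay": 0, "az": -12}
{"x": -57, "y": -234, "z": 1, "ax": 0, "ay": 0, "az": -23}
{"x": -97, "y": -335, "z": 1, "ax": 0, "ay": 0, "az": -35}
{"x": -126, "y": -416, "z": 1, "ax": 0, "ay": 0, "az": -45}
{"x": -154, "y": -477, "z": 1, "ax": 0, "ay": 0, "az": -55}
```

All keys are needed, and with them the move worked. Now I go over and behind blue.

```bash
python3 -m inch '[{"x":-15,"y":-62,"z":0,"ax":0,"ay":0,"az":-8},{"x":-31,"y":-120,"z":0,"ax":0,"ay":0,"az":-15},{"x":-48,"y":-180,"z":0,"ax":0,"ay":0,"az":-22},{"x":-65,"y":-240,"z":0,"ax":0,"ay":0,"az":-29},{"x":-85,"y":-300,"z":0,"ax":0,"ay":0,"az":-36}]' 0
python3 go.py 610,-240,420,-10 645,-182,420,0
```

```text
time_s: 1.35
eef_pos: [0.5392, -0.3361, 0.4183]
tcp_rot: [-3.141, 0.003, -0.329]
contact_force: [0.2, 0.2, -1.2]
finger_gap: 0.0003
t 1.35 p [ 539. -336.  418.] rpy [-180.     0.2  -18.8] F [ 0.2  0.2 -1.2]
{"x": 36, "y": -114, "z": -2, "ax": 0, "ay": 0, "az": -9}
{"x": 50, "y": -180, "z": -2, "ax": 0, "ay": 0, "az": -19}
```

```bash
python3 -m inch '[{"x":17,"y":-60,"z":0,"ax":0,"ay":0,"az":-6},{"x":35,"y":-118,"z":0,"ax":0,"ay":0,"az":-12},{"x":50,"y":-180,"z":0,"ax":0,"ay":0,"az":-19},{"x":50,"y":-180,"z":0,"ax":0,"ay":0,"az":-19}]' 0
python3 - <<'E'
from h import *
shot('scene','s1');w=shot('wrist','w1')
from m import meas
meas('s1',{'blue':('blue',305,228,335,275)})
cv2.imwrite('pics/v1.png',np.hstack([cv2.imread('pics/s1.png')[100:380,150:430],cv2.resize(cv2.imread('pics/w1.png'),(373,280))]))
E
python3 go.py 645,-182,275,0
```

```text
time_s: 1.85
eef_pos: [0.6464, -0.1728, 0.4152]
tcp_rot: [-3.135, 0.006, 0.017]
contact_force: [-0.2, 0.4, 0.2]
finger_gap: 0.0003
s1 blue 355 lo [ 0.564 -0.225  0.245] med [ 0.58  -0.193  0.296] hi [ 0.6   -0.154  0.306]
   normal [ 0.869 -0.13   0.477] mean [ 0.581 -0.192  0.288]
   top [ 0.575 -0.185  0.305] ylo/hi [ 0.58  -0.228  0.286] [ 0.57  -0.149  0.297]
t 1.95 p [ 645. -179.  416.] rpy [-179.9    0.3    0.4] F [-0.  -0.9  0.7]
{"x": 1, "y": 3, "z": 141, "ax": 0, "ay": 0, "az": 0}
```

View pics/v1.png

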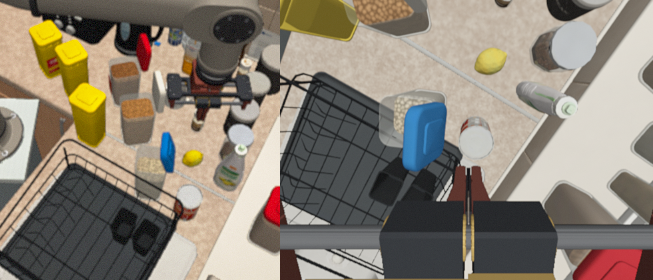

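The picture shows the closed fingers at about (468,175) in the wrist half, behind the blue lid at (425,135) with clear space between them. I descend and start the push.

```bash
python3 -m inch '[{"x":0,"y":0,"z":60,"ax":0,"ay":0,"az":0},{"x":0,"y":2,"z":110,"ax":0,"ay":0,"az":0},{"x":0,"y":3,"z":136,"ax":0,"ay":0,"az":0},{"x":0,"y":3,"z":136,"ax":0,"ay":0,"az":0}]' 0
python3 -m inch '[{"x":-15,"y":0,"z":0,"ax":0,"ay":0,"az":0},{"x":-30,"y":0,"z":0,"ax":0,"ay":0,"az":0},{"x":-40,"y":0,"z":0,"ax":0,"ay":0,"az":0},{"x":-50,"y":0,"z":1,"ax":0,"ay":0,"az":0},{"x":-60,"y":0,"z":3,"ax":0,"ay":0,"az":0}]' 0
python3 go.py 574,-182,272,0 552,-182,253,0 541,-182,240,0
```

```text
time_s: 2.45
eef_pos: [0.6413, -0.1836, 0.277]
tcp_rot: [-3.139, 0.012, 0.005]
contact_force: [-0.5, -0.6, 0.4]
finger_gap: 0.0006
time_s: 3.08
eef_pos: [0.5811, -0.1838, 0.2752]
tcp_rot: [-3.139, 0.011, 0.005]
contact_force: [-0.7, 0.1, 0.3]
finger_gap: 0.0007
t 3.075 p [ 581. -184.  275.] rpy [-179.9    0.6    0.3] F [-0.7  0.1  0.3]
{"x": -7, "y": -2, "z": 3, "ax": 0, "ay": 1, "az": 0}
{"x": -29, "y": -2, "z": 23, "ax": 0, "ay": 1, "az": 0}
{"x": -40, "y": -2, "z": 36, "ax": 0, "ay": 1, "az": 0}
```

```bash
python3 -m inch '[{"x":-8,"y":0,"z":3,"ax":0,"ay":0,"az":0},{"x":-18,"y":0,"z":10,"ax":0,"ay":0,"az":0},{"x":-27,"y":0,"z":19,"ax":0,"ay":0,"az":0},{"x":-35,"y":0,"z":28,"ax":0,"ay":0,"az":0},{"x":-40,"y":0,"z":34,"ax":0,"ay":0,"az":0}]' 0
python3 - <<'E'
from h import *
shot('scene','s2');w=shot('wrist','w2')
from m import meas
meas('s2',{'blue':('blue',285,220,335,285)})
cv2.imwrite('pics/v2.png',np.hstack([cv2.resize(cv2.imread('pics/s2.png')[200:340,250:390],(400,400)),cv2.resize(cv2.imread('pics/w2.png'),(400,400))]))
E
```

```text
time_s: 3.7
eef_pos: [0.5399, -0.184, 0.2407]
tcp_rot: [-3.139, 0.012, 0.005]
contact_force: [-0.0, 0.0, 0.0]
finger_gap: 0.0004
s2 blue 672 lo [ 0.502 -0.227  0.229] med [ 0.547 -0.202  0.236] hi [ 0.586 -0.165  0.328]
   normal [ 0.098 -0.056  0.994] mean [ 0.545 -0.199  0.236]
   top [ 0.522 -0.19   0.244] ylo/hi [ 0.572 -0.231  0.228] [ 0.509 -0.144  0.237]
```

View pics/v2.png

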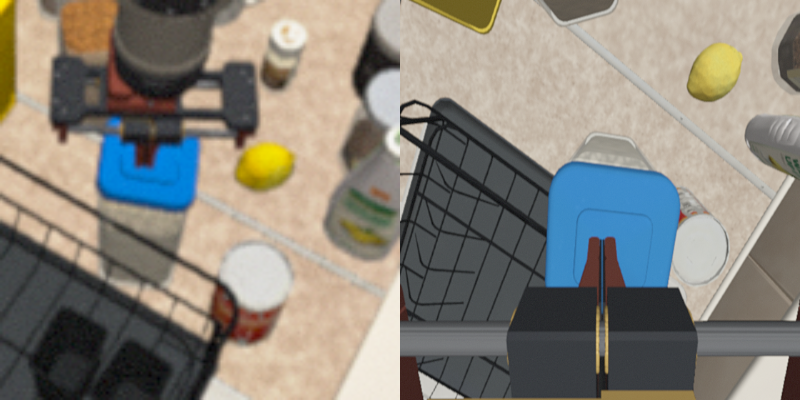

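The lid at (150,165) in the left half is almost flat, about 6° open. I press on down.

```bash
python3 -m inch '[{"x":-3,"y":0,"z":4,"ax":0,"ay":0,"az":0},{"x":-5,"y":0,"z":7,"ax":0,"ay":0,"az":0},{"x":-5,"y":0,"z":8,"ax":0,"ay":0,"az":0}]' 0
python3 -m inch '[{"x":0,"y":0,"z":1,"ax":0,"ay":0,"az":0},{"x":0,"y":0,"z":2,"ax":0,"ay":0,"az":0}]' 0
```

```text
time_s: 4.18
eef_pos: [0.5351, -0.184, 0.2338]
tcp_rot: [-3.139, 0.011, 0.005]
contact_force: [-2.0, 0.2, 10.4]
finger_gap: 0.0011
time_s: 4.42
eef_pos: [0.5359, -0.1842, 0.2337]
tcp_rot: [-3.14, 0.009, 0.004]
contact_force: [-3.4, 0.7, 14.4]
finger_gap: 0.0001
```

```bash
python3 -m inch '[{"x":0,"y":0,"z":-20,"ax":0,"ay":0,"az":0},{"x":0,"y":0,"z":-80,"ax":0,"ay":0,"az":0},{"x":0,"y":0,"z":-140,"ax":0,"ay":0,"az":0},{"x":0,"y":0,"z":-180,"ax":0,"ay":0,"az":0}]' 0
python3 - <<'E'
from h import *
shot('scene','s3')
from m import meas
meas('s3',{'blue':('blue',285,220,335,285)})
E
python3 go.py 545,-60,415,5,6 560,60,410,9,12 578,192,400,14,18
```

```text
time_s: 4.92
eef_pos: [0.538, -0.1844, 0.4168]
tcp_rot: [-3.141, 0.006, 0.005]
contact_force: [0.9, -0.7, -0.0]
finger_gap: 0.0006
s3 blue 907 lo [ 0.504 -0.223  0.226] med [ 0.545 -0.185  0.231] hi [ 0.586 -0.143  0.236]
   normal [-0.006 -0.008  1.   ] mean [ 0.545 -0.185  0.231]
   top [ 0.543 -0.182  0.236] ylo/hi [ 0.572 -0.227  0.226] [ 0.529 -0.136  0.224]
t 4.975 p [ 540. -185.  422.] rpy [ 1.799e+02 -1.000e-01  3.000e-01] F [ 0.3 -0.9  3.5]
{"x": 6, "y": -125, "z": 7, "ax": 6, "ay": 0, "az": -5}
{"x": 21, "y": -245, "z": 11, "ax": 12, "ay": -1, "az": -9}
{"x": 40, "y": -376, "z": 21, "ax": 18, "ay": -2, "az": -14}
```

Blue is shut: the lid normal is vertical and its top is at z 0.235. On to red.

```bash
python3 -m inch '[{"x":3,"y":-62,"z":3,"ax":4,"ay":0,"az":-3},{"x":6,"y":-123,"z":5,"ax":8,"ay":0,"az":-5},{"x":13,"y":-184,"z":7,"ax":12,"ay":0,"az":-7},{"x":21,"y":-245,"z":9,"ax":16,"ay":-1,"az":-9},{"x":30,"y":-290,"z":11,"ax":18,"ay":-1,"az":-12}]' 0
python3 go.py 578,150,400,14,18 578,192,400,14,18
```

```text
time_s: 5.6
eef_pos: [0.5682, 0.1076, 0.4099]
tcp_rot: [-2.828, -0.016, 0.215]
contact_force: [0.4, -1.1, -0.0]
finger_gap: 0.0006
t 5.6 p [568. 108. 410.] rpy [-162.    -0.9   12.3] F [ 0.4 -1.1 -0. ]
{"x": 18, "y": -34, "z": 22, "ax": 0, "ay": -1, "az": -1}
{"x": 27, "y": -73, "z": 35, "ax": 0, "ay": -1, "az": -1}
```

```bash
python3 -m inch '[{"x":14,"y":-34,"z":17,"ax":0,"ay":0,"az":-1},{"x":27,"y":-73,"z":35,"ax":0,"ay":0,"az":-1},{"x":27,"y":-73,"z":35,"ax":0,"ay":0,"az":-1}]' 0
python3 - <<'E'
from h import *
shot('scene','s4');shot('wrist','w4');shot('top','t4')
cv2.imwrite('pics/v4.png',np.hstack([cv2.resize(cv2.imread('pics/t4.png')[40:280,120:400],(420,360)),cv2.resize(cv2.imread('pics/w4.png'),(380,360))]))
E
python3 go.py 578,192,330 578,192,255
```

```text
time_s: 5.98
eef_pos: [0.576, 0.1962, 0.399]
tcp_rot: [-2.826, -0.02, 0.239]
contact_force: [0.9, -0.3, 0.4]
finger_gap: 0.0003
t 6.125 p [578. 191. 399.] rpy [-162.1   -1.2   13.2] F [-0.2  0.   0.5]
{"x": -1, "y": 20, "z": 66, "ax": 0, "ay": 0, "az": 0}
{"x": -3, "y": 43, "z": 138, "ax": 0, "ay": 0, "az": 0}
```

View pics/v4.png

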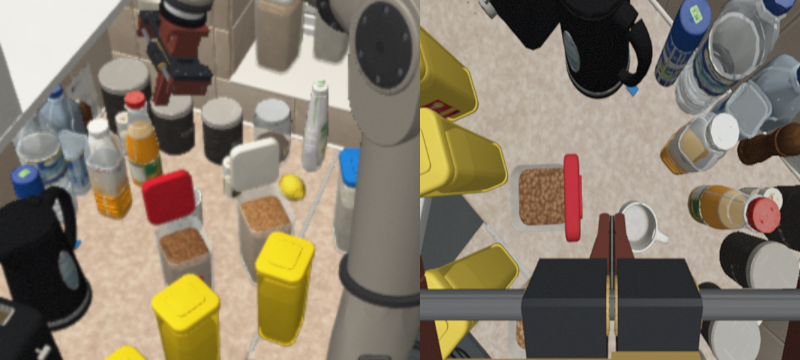

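The fingertips at (612,215) in the wrist half are behind the red lid at (573,195), with a gap. The mug at (636,225) stands well below. I descend.

```bash
python3 -m inch '[{"x":0,"y":15,"z":50,"ax":0,"ay":0,"az":0},{"x":-1,"y":30,"z":100,"ax":0,"ay":0,"az":0},{"x":-3,"y":43,"z":138,"ax":0,"ay":0,"az":0},{"x":-3,"y":43,"z":138,"ax":0,"ay":0,"az":0}]' 0
python3 go.py 558,187,255 538,182,255 519,177,254 500,173,250 480,168,240
```

```text
time_s: 6.62
eef_pos: [0.5763, 0.1894, 0.2518]
tcp_rot: [-2.829, -0.015, 0.228]
contact_force: [0.2, 0.9, 0.8]
finger_gap: 0.0006
t 6.625 p [576. 189. 252.] rpy [-162.1   -0.8   13.1] F [0.2 0.9 0.8]
{"x": -18, "y": -3, "z": -3, "ax": 0, "ay": 0, "az": 0}
{"x": -39, "y": -3, "z": -3, "ax": 0, "ay": 0, "az": 0}
{"x": -59, "y": -2, "z": -3, "ax": 0, "ay": 0, "az": 0}
{"x": -78, "y": -1, "z": 1, "ax": 0, "ay": 0, "az": 0}
{"x": -99, "y": 2, "z": 10, "ax": 0, "ay": 0, "az": 0}
```

```bash
python3 -m inch '[{"x":-18,"y":-1,"z":0,"ax":0,"ay":0,"az":0},{"x":-30,"y":-1,"z":0,"ax":0,"ay":0,"az":0},{"x":-42,"y":-1,"z":0,"ax":0,"ay":0,"az":0},{"x":-55,"y":-1,"z":1,"ax":0,"ay":0,"az":0},{"x":-68,"y":0,"z":2,"ax":0,"ay":0,"az":0}]' 0
python3 go.py 491,170,241 477,167,229 465,164,214 458,162,202
```

```text
time_s: 7.25
eef_pos: [0.5093, 0.1746, 0.2492]
tcp_rot: [-2.83, -0.015, 0.228]
contact_force: [-0.2, 0.3, 0.9]
finger_gap: 0.0004
t 7.25 p [509. 175. 249.] rpy [-162.1   -0.9   13.1] F [-0.2  0.3  0.9]
{"x": -19, "y": 3, "z": 7, "ax": 0, "ay": 0, "az": 0}
{"x": -33, "y": 6, "z": 19, "ax": 0, "ay": 0, "az": 0}
{"x": -46, "y": 11, "z": 33, "ax": 0, "ay": 0, "az": 0}
{"x": -53, "y": 15, "z": 44, "ax": 0, "ay": 0, "az": 0}
```

```bash
python3 -m inch '[{"x":-10,"y":1,"z":2,"ax":0,"ay":0,"az":0},{"x":-20,"y":3,"z":8,"ax":0,"ay":0,"az":0},{"x":-33,"y":6,"z":19,"ax":0,"ay":0,"az":0},{"x":-46,"y":11,"z":33,"ax":0,"ay":0,"az":0},{"x":-53,"y":14,"z":42,"ax":0,"ay":0,"az":0}]' 0
python3 - <<'E'
from h import *
shot('scene','s5');shot('top','t5')
from m import meas
meas('t5',{'red':('red',200,150,265,240)})
E
python3 go.py 456,162,201 455,162,199 455,162,197
```

```text
time_s: 7.88
eef_pos: [0.4572, 0.1619, 0.2031]
tcp_rot: [-2.83, -0.014, 0.228]
contact_force: [1.1, 0.1, 0.6]
finger_gap: 0.0005
t5 red 841 lo [0.406 0.135 0.186] med [0.444 0.186 0.196] hi [0.504 0.224 0.204]
   normal [-0.054  0.036  0.998] mean [0.449 0.184 0.196]
   top [0.453 0.177 0.205] ylo/hi [0.444 0.127 0.192] [0.477 0.231 0.194]
t 7.975 p [457. 162. 203.] rpy [-162.1   -0.7   13.1] F [-0.3  1.  -0.2]
{"x": -1, "y": 0, "z": 2, "ax": 0, "ay": 0, "az": 0}
{"x": -2, "y": 1, "z": 4, "ax": 0, "ay": 0, "az": 0}
{"x": -2, "y": 1, "z": 6, "ax": 0, "ay": 0, "az": 0}
```

```bash
python3 -m inch '[{"x":-2,"y":1,"z":3,"ax":0,"ay":0,"az":0},{"x":-2,"y":2,"z":5,"ax":0,"ay":0,"az":0},{"x":-2,"y":2,"z":6,"ax":0,"ay":0,"az":0}]' 0
python3 -m inch '[{"x":0,"y":0,"z":1,"ax":0,"ay":0,"az":0},{"x":0,"y":1,"z":2,"ax":0,"ay":0,"az":0}]' 0
```

```text
time_s: 8.35
eef_pos: [0.4576, 0.1625, 0.2001]
tcp_rot: [-2.829, -0.017, 0.228]
contact_force: [-6.3, -6.5, 32.1]
finger_gap: 0.0007
time_s: 8.6
eef_pos: [0.4596, 0.1627, 0.2007]
tcp_rot: [-2.829, -0.02, 0.227]
contact_force: [-5.6, -4.4, 27.4]
finger_gap: 0.0003
```

```bash
python3 -m inch '[{"x":0,"y":-3,"z":-10,"ax":0,"ay":0,"az":0},{"x":0,"y":-16,"z":-50,"ax":0,"ay":0,"az":0},{"x":0,"y":-34,"z":-110,"ax":0,"ay":0,"az":0},{"x":0,"y":-53,"z":-170,"ax":0,"ay":0,"az":0},{"x":0,"y":-53,"z":-170,"ax":0,"ay":0,"az":0}]' 0
python3 - <<'E'
from h import *
shot('scene','s6');shot('top','t6')
from m import meas
meas('t6',{'red':('red',200,150,265,240),'blue':('blue',330,110,395,170),'white':(None,275,142,302,160),'y2':('yellow',220,222,270,300)})
meas('s6',{'red':('red',255,128,310,215),'blue':('blue',285,220,335,285),'white':(None,304,176,313,208)})
cv2.imwrite('pics/v6.png',np.hstack([cv2.resize(cv2.imread('pics/t6.png')[80:280,160:400],(420,350)),cv2.resize(cv2.imread('pics/s6.png')[110:350,160:420],(379,350))]))
E
```

```text
time_s: 9.22
eef_pos: [0.4588, 0.1612, 0.3839]
tcp_rot: [-2.83, -0.03, 0.227]
contact_force: [-0.1, 0.3, -0.7]
finger_gap: 0.0005
t6 red 991 lo [0.409 0.135 0.187] med [0.452 0.179 0.196] hi [0.506 0.222 0.201]
   normal [-0.034  0.003  0.999] mean [0.453 0.179 0.195]
   top [0.459 0.178 0.201] ylo/hi [0.442 0.127 0.195] [0.479 0.231 0.191]
t6 blue 383 lo [ 0.502 -0.179  0.221] med [ 0.539 -0.157  0.231] hi [ 0.588 -0.135  0.236]
   normal [-0.017  0.102  0.995] mean [ 0.542 -0.157  0.23 ]
   top [ 0.544 -0.165  0.236] ylo/hi [ 0.588 -0.186  0.23 ] [ 0.516 -0.134  0.221]
t6 white 483 lo [ 0.547 -0.003  0.21 ] med [0.555 0.035 0.25 ] hi [0.563 0.072 0.286]
   normal [0.984 0.18  0.017] mean [0.555 0.034 0.249]
   top [0.552 0.051 0.283] ylo/hi [ 0.567 -0.005  0.197] [0.549 0.073 0.228]
t6 y2 1459 lo [0.179 0.141 0.016] med [0.274 0.196 0.229] hi [0.331 0.252 0.236]
   normal [-0.207  0.115  0.971] mean [0.28  0.192 0.226]
   top [0.286 0.189 0.235] ylo/hi [0.281 0.134 0.228] [0.287 0.244 0.231]
s6 red 661 lo [0.414 0.129 0.189] med [0.461 0.172 0.195] hi [0.508 0.224 0.201]
   normal [ 0.     0.009 -1.   ] mean [0.46  0.172 0.196]
   top [0.461 0.172 0.201] ylo/hi [0.435 0.123 0.195] [0.48  0.23  0.192]
s6 blue 905 lo [ 0.504 -0.223  0.226] med [ 0.545 -0.185  0.231] hi [ 0.587 -0.143  0.236]
   normal [-0.005 -0.004  1.   ] mean [ 0.545 -0.184  0.231]
   top [ 0.546 -0.183  0.236] ylo/hi [ 0.558 -0.226  0.229] [ 0.527 -0.137  0.226]
s6 white 286 lo [ 0.551 -0.02   0.189] med [0.561 0.01  0.271] hi [0.574 0.048 0.296]
   normal [ 0.973  0.218 -0.08 ] mean [0.562 0.009 0.266]
   top [0.565 0.018 0.296] ylo/hi [ 0.57  -0.023  0.234] [0.55  0.056 0.274]
```

View pics/v6.png

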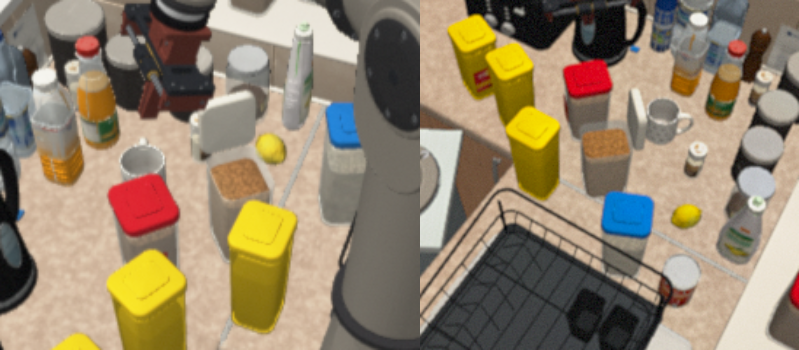

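Both lids are flat, at top (145,200) and (345,125) in the left half. The white lid is unchanged, and the arm is clear.

```bash
python3 -c "
from rig import *
print(sign_off(), observe()['time_s'])"
```

```text
the job is handed in; nothing more can be done
the job is handed in; nothing more can be done
```

I pushed the blue lid shut and then the red one, using the closed fingertips from behind each lid. I handed the job in at about 9.3 s on the robot's clock, with the arm clear of everything.

- **Lids:** both are flat in the last scene picture. Blue's raised panel reads z = 0.236 m (0.234 expected when shut) and red's 0.201 m (0.199 expected), so both are within the 2 mm calibration. The last top view agrees for red within about 2°. It gave blue a 6° sideways tilt, but the arm hid half of that lid, so I relied on the scene view there.
- **White-lidded tub:** the lid readings match the start within 2 mm, so it is still open as it was.
- **Tubs and other things:** I found no shift of the red tub beyond about 2 mm, and blue was steady after its push. I only looked at the other objects in the picture rather than measuring them, except one yellow tub, which had not moved.
- **Forces:** the highest fingertip readings were about 15 N on blue and 33 N on red. I never saw the wrist near its 120 N limit. Red's was firmer than I intended.

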